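Lever open and hold a sprung incubator cover

TASK

The cover of the vial incubator is hot, has no handle and springs shut. Pick up the flat-bladed opener, slide its blade into the slot under the cover's front edge, lever the cover up with it and hold it open at 40 degrees (give or take 5) so the vials can be inspected. Touch the cover only with the opener, leave the brush, jar and beaker where they are, and finish still holding: the opener stays in the gripper, its blade carrying the cover and clear of the incubator's housing.

Things in the scene. Friction and masses are not known exactly. Their poses are not given: they have to be found in the camera images.
- opener: Loose hand tool, 90 g (+-20 %), blade pointing towards the robot's right. It and the brush may swap places. Origin: underside, under the handle's middle; x along the tool to the blade tip, z up. Handle: grey box with steel collar, 100 long (x -50 to 50), 20 wide, 24 high. Blade: flat steel strip 16 wide, 2.5 thick, x 50 to 125, level at z 12 (half the handle's height).
- opener_tip (a point): Middle of the end of the opener's blade, at x 125, y 0, z 12 mm of the opener, halfway through the blade's thickness; axes as the opener's.
- incubator: Small white bench incubator, fixed, 190 deep (x) x 200 wide (y); walls 85 high, with a console 102 high behind the hinge. Origin: centre of its underside. Its x axis points from the slot side to the hinge side, z up; the slot side (-x) faces roughly to the robot's left. Inside are vials, tops 68 mm above the bench.
- slot (a point): Centre of the slot's mouth, in the front wall's outer face, 78 above the bench; axes as the incubator's (the blade goes in along +x). Opening 80 wide, 14 high (71 to 85 above the bench), right under the cover, through a wall 10 thick; free room for the blade to 45 behind the outer face, then the vials.
- cover_edge (a point): Middle of the cover's front edge, on its underside; 85.5 mm above the bench when shut, overhanging the slot's face by 8 mm. Moves with the cover. Cover: flat steel plate with a grey panel, 148 long x 196 wide x 8 thick, 180 g (hidden changes of 20 %).
- cover_hinge (a point): Middle of the hinge line, at the cover's underside: 140 mm behind the slot's face (along incubator x), 85.5 mm above the bench. The hinge line runs along incubator y; cover_edge is 148 mm from it.
- cover (a joint): Angle of the cover in rad: 0 shut (lying level), grows as the front edge rises, stop at 1.3. 40 degrees is 0.698. Its weight and a spring (0.064 N m shut, 0.12 N m at 40 degrees) always press it shut; it falls shut when let go. Lifting it needs about 1.5 to 2.5 N under the front part.
- brush: Bystander: round white-handled flat brush, 180 long, 42 wide, 20 high, lying on the bench. Origin at the underside of its middle, x towards the bristles. Leave alone.
- jar: Bystander: amber jar, 54 across, 75 high. Origin: centre of its underside. Leave alone.
- beaker: Bystander: glass beaker, 72 across the rim, 90 high. Origin: centre of its underside. Leave alone.
There are look-alikes about, which are no part of the job. Of the things that look like the opener, take the one that is farthest to the robot's right at the start.

How it is judged:
By the outcome, as a careful person would: the job done as asked, in the order asked, and still so for the second after the job is handed in, while the arm keeps its last pose, push and grip.
It also fails if it takes over 45 s, if anything falls off the work surface, if the arm or the gripper's body presses on something with over 40 N, if the wrist force passes 120 N, or if a joint passes its speed limit or range.

ROBOT

A 6-joint arm with a two-finger parallel gripper is mounted at the origin on the work surface. World frame = base frame: x ahead of the robot, y to its left, z up, the work surface at z = 0. Lengths are in m, angles in degrees, forces in N, time in s.
With the tool pointing down it reaches from about 0.4 to 0.825 m from the base axis. Payload 7 kg.
Tool frame: the origin (TCP) lies midway between the tips of the shut fingers; the grasp point (between the pads) lies 19 mm behind it; z points along the fingers, y is the direction in which the jaws open and shut (so a half turn about z gives the same grasp; the last joint's range is limited). The gripper opens to 88 mm and grips with 3 to 60 N. Pads are 19 mm wide; open, the fingers measure 130 mm over their backs; the gripper's body (78 mm by 193 mm) begins 47 mm behind the grasp point.
Start: joints at [86.58, 20.546, 0.682, 0, -70.136, -16.507], TCP at [0.23, 0.635, 0.192] pointing down, gripper open.
Joint ranges: [-176.03, 176.03], [-82.01, 121.73], [-58.28, 71.71], [-173.87, 95.51], [-174.79, -0.11], [-173.66, 173.66]. Speed limits (degrees/s): [136.94, 136.94, 172.46, 180, 180, 180].

INTERFACE

Orientations are given as [roll, pitch, yaw] about the fixed x, y, z axes, in that order (R = Rz(yaw) Ry(pitch) Rx(roll)).
In Python, from plant import sensors, viewer, r gives the robot as it stands. The module is installed in compiled form; this text tells all that it offers.
- The arm moves only by the shell command python3 -m handwheel 'ROWS' [OPENING] [FORCE]. ROWS is JSON, one flat list of numbers, 6 for each row, row after row: the shift along the world's x, y, z in cm, then the turn, a rotation vector about the world's x, y, z in rad. In form: [tx, ty, tz, wx, wy, wz, tx, ty, tz, wx, wy, wz, ...]. A call has 1 to 8 rows; each row is the pose to reach, as a shift and turn from the pose measured when the call began; what a row does not reach only later rows make up. A row lasts 1/10 s, in which the tool goes at most 50 mm and 8.59 degrees, less where a joint would pass 70% of its speed; a pose out of reach is approached as far as the arm can. A call with a gripper value outside its range is refused whole. OPENING is the closure in counts, from 0 (fully open) to 255 (shut), set as the call begins (- or left out, the last holds). The fingers move at their own pace and stop on an object; FORCE is the grip in N (left out, the last holds). Time passes only in rows, so rows that repeat a pose let the fingers close. It gives the time, the measured TCP pose, the force and the opening at its end, in the units of the state.
- sensors.get_state(): the state, without advancing time (a new reading comes with each control period).
- viewer.capture(name): name is "side" or "top"; returns a dict with "img" (400x640x3 uint8, red, green, blue), "camera_matrix" (3x3 intrinsics, pixels), "k1" (the pictures are not rectified: a ray, as slopes to the right and down, at radius r is drawn at 1 + k1 r^2 times it, then the intrinsics apply), "camera_from_world" (4x4, takes a point from world to camera coordinates). Camera axes: x right, y down, z forward; pixel columns grow to the right and rows downward; lengths in m; the calibration is good to about 2 mm. A picture is of the moment at which its call begins. There is no depth.
- r.close_job(): hands the job in, once; it reports no verdict.
The state is a dict: "time_s": time; "joints": joint angles; "qd": joint speeds; "joint_torque": joint torques, N m; "tcp_pos": TCP position; "eef_rot": TCP orientation; "contact_force": force on the tool from outside, world axes, zero at the start; "moment": the same for the moment, N m; "gripper_width": finger opening in m.
Only numpy, scipy, OpenCV 4.12 (cv2) and the standard library are available. Lean on these libraries where they do the work, as an engineer would, in place of code of your own. Each camera call takes 0.05 s, during which the arm holds its last target.

## Working session

There is one attempt and no reset: what is moved stays moved. The work goes in short steps, Python scripts to look and compute and a shell command to move; the robot and the scene stay as the last step left them, time stands still between calls to the robot, and variables do not carry over. Pictures are saved under pics/ and viewed, and the job is handed in when it is done.

```bash
mkdir -p pics; python3 - <<'E'
from plant import sensors, viewer, r
import cv2
print(sensors.get_state())
for n in("side","top"):
    c=viewer.capture(n); cv2.imwrite(f"pics/{n}0.png",c["img"][:,:,::-1]); print(n,c["camera_matrix"],c["k1"],c["camera_from_world"])
E
```

```text
{'time_s': 0.0, 'joints': array([ 8.65787298e+01,  2.05922157e+01,  6.34044119e-01, -2.00929642e-02,
       -7.01374433e+01, -1.65080538e+01]), 'qd': array([-0.04540739,  0.08066779,  0.09707002,  0.09471876,  0.05359879,
        0.05576423]), 'joint_torque': array([-2.18263383e-03, -5.82717276e+01,  2.93053025e+01,  6.99723065e+00,
        6.76953845e-03, -1.62989627e-04]), 'tcp_pos': array([0.22991153, 0.63404628, 0.19081608]), 'eef_rot': array([ 1.79902959e+02, -9.06155547e-03, -1.99361590e+01]), 'contact_force': array([-0.13361999, -0.34009685, -0.05725294]), 'moment': array([-0.00309915,  0.01253348, -0.00848911]), 'gripper_width': 0.0876613068815207}
side [[438.87899036   0.         321.42266222]
 [  0.         438.87899036 195.90462212]
 [  0.           0.           1.        ]] -0.11725438932844345 [[ 0.99063099 -0.13501231  0.0205406  -0.50854057]
 [-0.05859525 -0.55606678 -0.82906956  0.10400535]
 [ 0.12335655  0.82009841 -0.55876807  1.39750763]
 [ 0.          0.          0.          1.        ]]
top [[394.28957483   0.         320.17611538]
 [  0.         394.28957483 200.21517678]
 [  0.           0.           1.        ]] -0.1008435629248796 [[-7.18152131e-04 -9.99814450e-01 -1.92496891e-02  9.09040507e-03]
 [-9.82102006e-01  4.33081890e-03 -1.88300011e-01  5.28773913e-01]
 [ 1.88348439e-01  1.87699302e-02 -9.81922887e-01  1.09099672e+00]
 [ 0.00000000e+00  0.00000000e+00  0.00000000e+00  1.00000000e+00]]
```

View pics/side0.png

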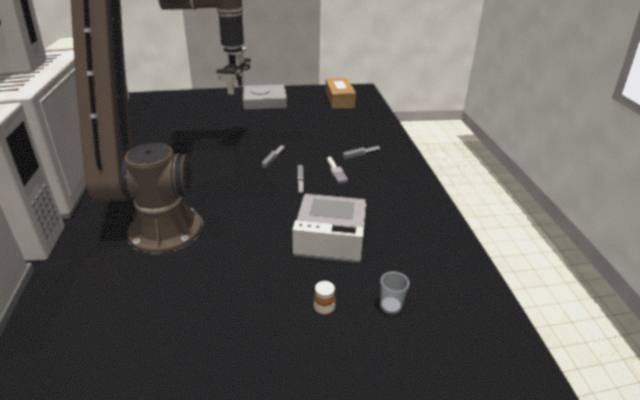

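View pics/top0.png

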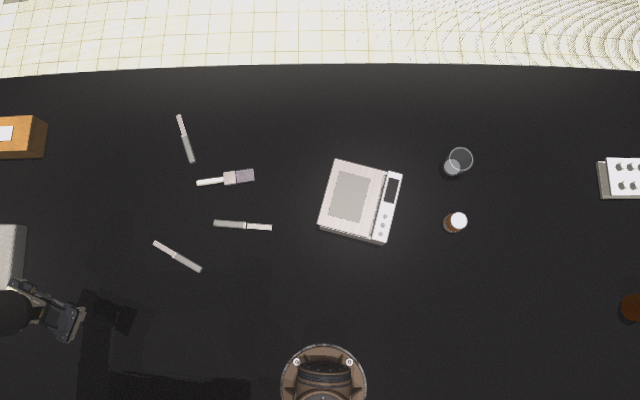

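The top view shows three opener look-alikes at (186,139), (242,225) and (177,257), and the brush at (226,178). The robot's right is image right, so I choose (242,225), whose blade points right. The incubator is at (360,202), with its console on the right and its slot side on the left.

```bash
cat > h.py <<'E'
import numpy as np, cv2
from plant import sensors, viewer, r
def ray(c,px):
    K=c["camera_matrix"];x=np.array([(px[0]-K[0,2])/K[0,0],(px[1]-K[1,2])/K[1,1]])
    d=cv2.undistortPoints(np.array([[px]],float),K,np.array([c["k1"],0,0,0.]))[0,0]
    T=c["camera_from_world"];R=T[:3,:3];o=-R.T@T[:3,3];return o,R.T@np.array([d[0],d[1],1])
def atz(c,px,z):
    o,d=ray(c,px);return o+d*(z-o[2])/d[2]
def proj(c,P):
    T=c["camera_from_world"];rv=cv2.Rodrigues(T[:3,:3])[0]
    return cv2.projectPoints(np.array(P,float).reshape(-1,3),rv,T[:3,3],c["camera_matrix"],np.array([c["k1"],0,0,0.]))[0][:,0]
def crop(c,x0,y0,w,h,s,f):
    im=c["img"][y0:y0+h,x0:x0+w,::-1];cv2.imwrite(f,cv2.resize(np.ascontiguousarray(im),None,fx=s,fy=s,interpolation=cv2.INTER_CUBIC))
E
python3 - <<'E'
from h import *
c=viewer.capture("top");crop(c,205,150,100,100,6,"pics/t1.png");crop(c,310,150,100,100,6,"pics/t2.png")
c=viewer.capture("side");crop(c,280,150,100,120,5,"pics/s1.png")
E
```

```text
(no output)
```

View pics/t1.png

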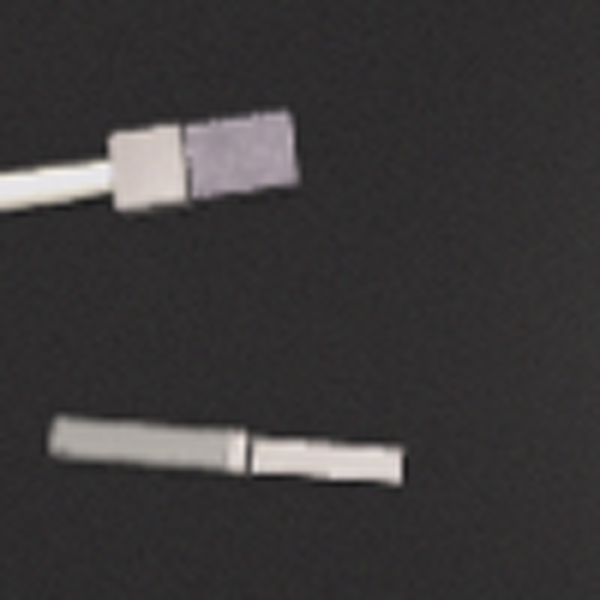

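View pics/t2.png

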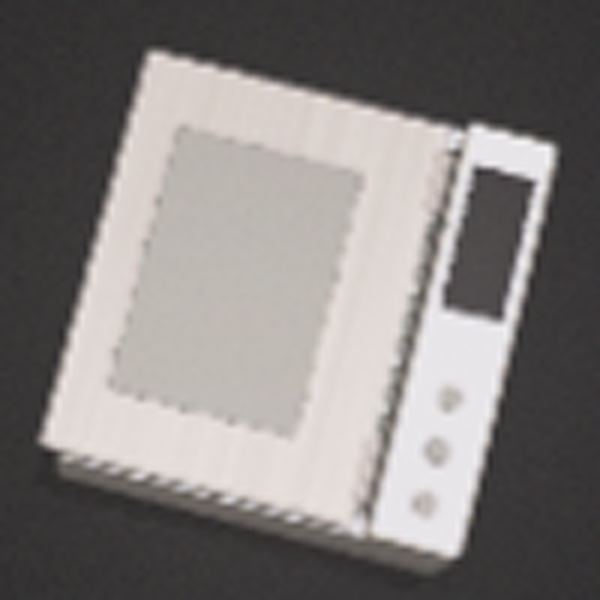

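View pics/s1.png

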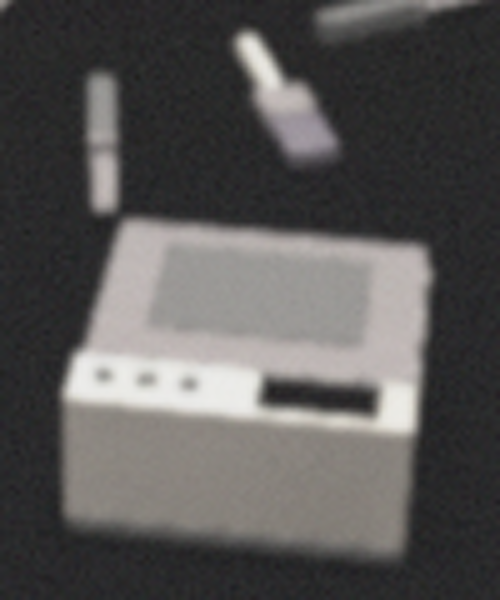

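The crops confirm it: a grey handle with a collar and blade, the tip at about crop (403,466). The cover's corners are clear too. I'll fit both poses.

```bash
python3 - <<'E'
from h import *
from scipy.optimize import least_squares
c=viewer.capture("top")
f=lambda u,v,x0,y0:(np.array([u,v])+.5)/6-.5+[x0,y0]
for n,p,z in(("end",(52,437),.02),("collar",(247,451),.024),("tip",(403,466),.0133),):
    print(n,atz(c,f(*p,205,150),z))
def fit(pts,px,x0):
    g=lambda q:(proj(c,[[q[0]+np.cos(q[2])*a-np.sin(q[2])*b,q[1]+np.sin(q[2])*a+np.cos(q[2])*b,z] for a,b,z in pts])-px).ravel()
    s=least_squares(g,x0);print(s.x,np.degrees(s.x[2]),np.round(s.fun,2));return s.x
px=np.array([f(*p,310,150) for p in((150,50),(42,447),(557,148),(462,560))])
q=fit([(-.103,.098,.0935),(-.103,-.098,.0935),(.095,.1,.102),(.095,-.1,.102)],px,[.5,-.1,-1.7])
R=np.array([[np.cos(q[2]),-np.sin(q[2])],[np.sin(q[2]),np.cos(q[2])]])
for n,a in(("slot",-.095),("hinge",.045)): print(n,q[:2]+R@[a,0])
# opener: handle end corners top z.024, collar corners, blade tip corners z .01325
px=np.array([f(*p,205,150) for p in((56,416),(50,456),(247,432),(246,474),(404,448),(403,486))])
fit([(-.05,.01,.024),(-.05,-.01,.024),(.05,.01,.024),(.05,-.01,.024),(.125,.008,.01325),(.125,-.008,.01325)],px,[.45,.2,-1.6])
E
```

```text
end [0.46865084 0.32707438 0.02      ]
collar [0.46111233 0.22791079 0.024     ]
tip [0.45492941 0.15208862 0.0133    ]
[ 0.52116959 -0.10731271 -1.83500928] -105.13828699011276 [-0.23  0.04 -0.31  0.07  0.56 -0.36 -0.02  0.21]
slot [ 0.54597881 -0.01560937]
hinge [ 0.50941786 -0.15075114]
[ 0.46445447  0.27666499 -1.65207866] -94.65713447979016 [-0.44  0.04 -0.29  0.03  0.74  0.06  0.14 -0.23  0.11  0.54 -0.27 -0.44]
```

```bash
python3 -m handwheel '[23.3,-38.2,-5,0,0,-1.304,23.3,-38.2,-5,0,0,-1.304,23.3,-38.2,-5,0,0,-1.304,23.3,-38.2,-5,0,0,-1.304,23.3,-38.2,-5,0,0,-1.304,23.3,-38.2,-5,0,0,-1.304,23.3,-38.2,-5,0,0,-1.304,23.3,-38.2,-5,0,0,-1.304]' 100 60
```

```text
time_s: 1.05
tcp_pos: [0.4376, 0.2934, 0.1471]
eef_rot: [180.0, 0.0, -89.0]
contact_force: [0.9, 0.8, -0.0]
gripper_width: 0.0532
```

```bash
python3 -m handwheel '[2.49,-4.16,-2.5,0,0,-0.099,2.49,-4.16,-5,0,0,-0.099,2.49,-4.16,-5,0,0,-0.099,2.49,-4.16,-5,0,0,-0.099,2.49,-4.16,-5,0,0,-0.099]'; python3 - <<'E'
from h import *
s=sensors.get_state();print(s["tcp_pos"],s["eef_rot"])
c=viewer.capture("top");crop(c,180,150,130,100,6,"pics/t3.png")
c=viewer.capture("side");crop(c,250,100,120,100,6,"pics/s3.png")
E
```

```text
time_s: 1.55
tcp_pos: [0.463, 0.2533, 0.0985]
eef_rot: [-179.9, 0.1, -94.6]
contact_force: [-0.2, 0.6, 0.2]
gripper_width: 0.0535
[0.46296281 0.25327072 0.0984788 ] [-1.79931947e+02  1.00457399e-01 -9.45816726e+01]
```

View pics/s3.png

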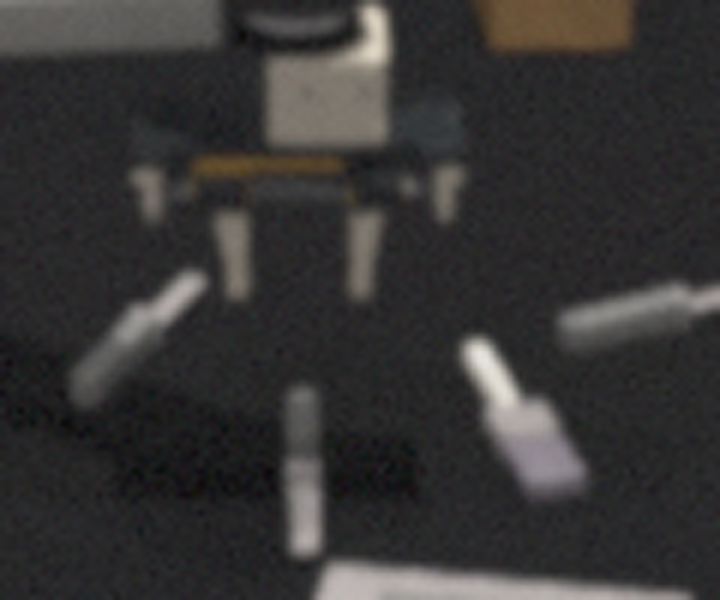

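View pics/t3.png

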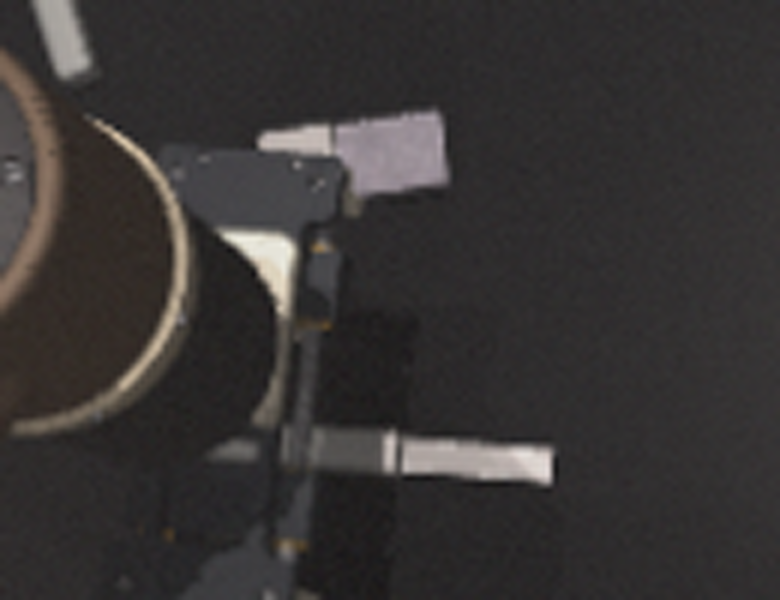

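The fingers straddle the handle (side crop: fingers at 235 and 362, handle at 302). The brush at crop (400,155) is below the gripper body, so I can go down.

```bash
python3 -m handwheel '[-0.05,-0.15,-3,0,0,0,-0.05,-0.15,-6,0,0,0,-0.05,-0.15,-8,0,0,0,-0.05,-0.15,-9.3,0,0,0,-0.05,-0.15,-9.3,0,0,0,-0.05,-0.15,-9.3,0,0,0]'; python3 -m handwheel '[0,0,0,0,0,0,0,0,0,0,0,0,0,0,0,0,0,0,0,0,0,0,0,0,0,0,0,0,0,0,0,0,0,0,0,0]' 255 60
```

```text
time_s: 2.25
tcp_pos: [0.4625, 0.2528, 0.0062]
eef_rot: [-179.9, 0.2, -94.5]
contact_force: [0.8, 0.4, 0.5]
gripper_width: 0.0533
time_s: 2.85
tcp_pos: [0.4625, 0.2527, 0.0063]
eef_rot: [-179.9, 0.2, -94.5]
contact_force: [0.1, 0.7, -0.7]
gripper_width: 0.0105
```

The opening reads 10.5 mm but the handle is 20 mm wide, so I'll check the grasp.

```bash
python3 - <<'E'
from h import *
s=sensors.get_state();print(s["gripper_width"],s["contact_force"])
c=viewer.capture("top");crop(c,180,150,130,100,6,"pics/t4.png")
c=viewer.capture("side");crop(c,250,100,120,100,6,"pics/s4.png")
print(sensors.get_state()["gripper_width"])
E
```

```text
0.010518733108228548 [ 0.06579387  0.68292086 -0.65071091]
0.003434317269802822
```

View pics/s4.png

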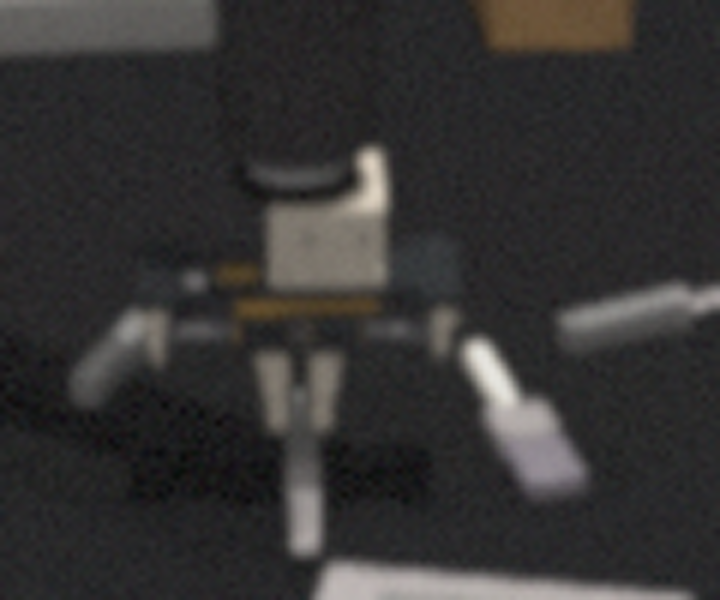

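View pics/t4.png

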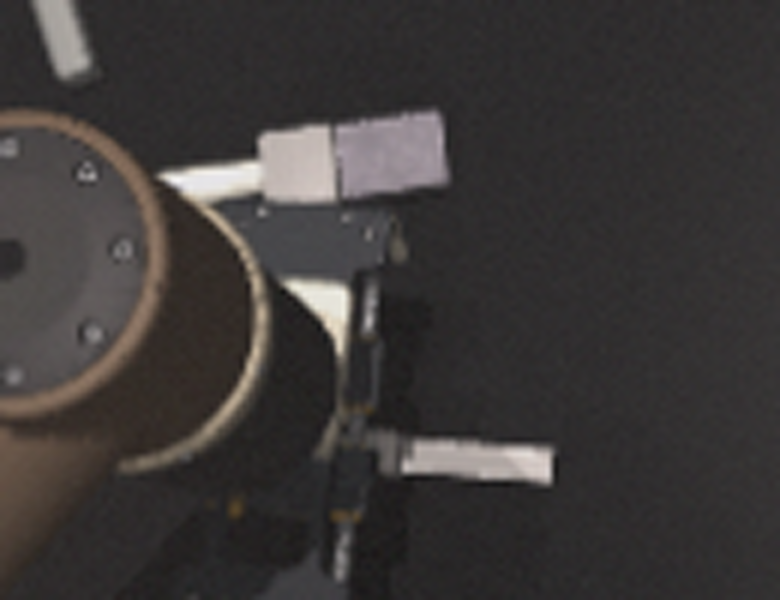

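```bash
python3 - <<'E'
from h import *
c=viewer.capture("side");crop(c,270,130,60,70,10,"pics/s5.png")
s=sensors.get_state();p=s["tcp_pos"];print(s["gripper_width"],p,proj(c,[p,p+[0,0,.018]]))
q=proj(c,[p,[.4645,.2767,0],[.4645,.2767,.024],[.4604,.2269,.024]]);print((q-[270,130])*10)
c2=viewer.capture("top");crop(c2,205,200,60,50,12,"pics/t5.png");print((proj(c2,[p])-[205,200])*12)
print(sensors.get_state()["gripper_width"])
E
```

```text
0.0017976742062740057 [0.4624762  0.25273669 0.0061453 ] [[299.09990191 177.72583032]
 [299.06435964 173.64577103]]
[[290.99901914 477.25830318]
 [290.5679815  458.01302245]
 [290.10020529 404.1203234 ]
 [291.5381279  472.90186405]]
[[405.54304744 300.74543125]]
0.0008267410403688418
```

View pics/s5.png

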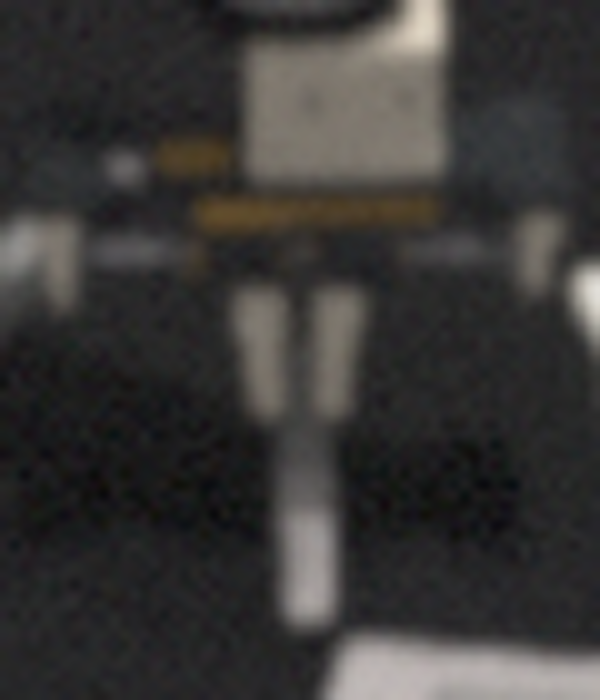

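View pics/t5.png

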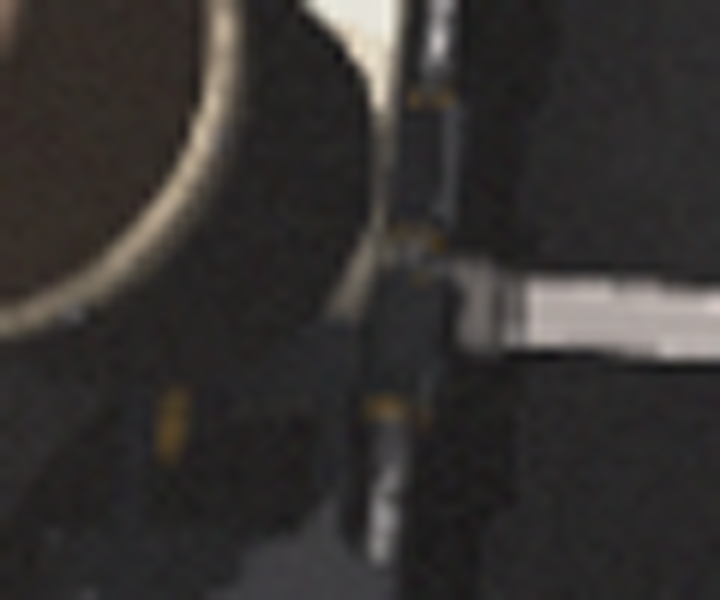

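```bash
python3 - <<'E'
from h import *
c=viewer.capture("side")
P=lambda *a:print(np.round(proj(c,np.array(a)),1).tolist())
P([.463,.2533,.0985],[.463,.2533,.12]) # seen 299.75,150.1 
# opener end, tip
P([.4686,.3265,.024],[.4686,.3265,.0],[.4543,.152,.0133]) # seen end 300,164 top; tip 300.2,192.2
# incubator corners of console top
th=np.radians(-105.14)
for a,b,z in((.095,.1,.102),(.095,-.1,.102),(-.103,.098,.0935),(-.103,-.098,.0935)):
    P([.5212+np.cos(th)*a-np.sin(th)*b,-.1073+np.sin(th)*a+np.cos(th)*b,z])
E
```

```text
[[299.0, 156.2], [299.0, 151.0]]
[[298.9, 163.9], [298.9, 169.2], [299.4, 190.8]]
[[361.1, 235.1]]
[[290.9, 228.3]]
[[363.7, 198.2]]
[[302.9, 192.8]]
```

The fingers shut on nothing, and the side view puts the visible fingertips about 28 mm above the reported TCP. I'll open up, and enhance the picture to see whether dark tips hide against the bench.

```bash
python3 -m handwheel '[0,0,0,0,0,0,0,0,0,0,0,0,0,0,0,0,0,0,0,0,0,0,0,0]' 100 60; python3 - <<'E'
from h import *
ims=[viewer.capture("side") for _ in range(4)]
c=ims[0];m=np.mean([i["img"].astype(float) for i in ims],0)
c2=dict(c);c2["img"]=np.clip(255*(m/255)**.5*1.2,0,255).astype(np.uint8)
crop(c2,260,120,75,70,8,"pics/s6.png")
p=sensors.get_state()["tcp_pos"];print(p,(proj(c,[p])-[260,120])*8)
E
```

```text
time_s: 3.5
tcp_pos: [0.4625, 0.2527, 0.0061]
eef_rot: [-179.9, 0.1, -94.5]
contact_force: [-1.1, 0.7, 0.1]
gripper_width: 0.0273
[0.46247681 0.25277266 0.00613571] [[312.79357177 461.78413986]]
```

View pics/s6.png

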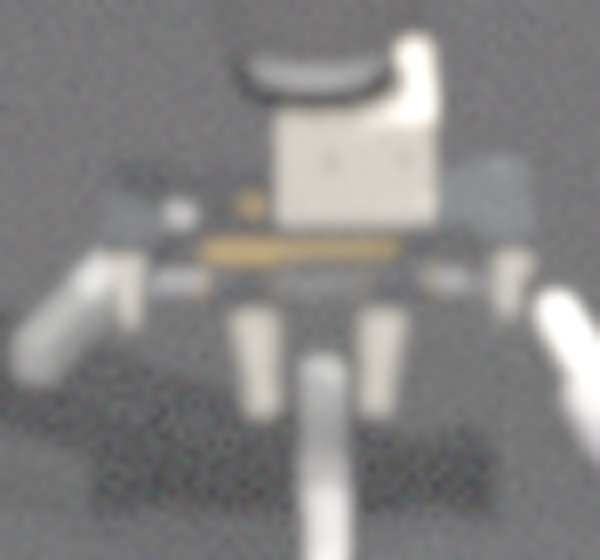

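There are no hidden tips; the fingers end above the handle. I'll go down in small steps, watching force.

```bash
python3 -m handwheel '[0,0,-0.2,0,0,0,0,0,-0.4,0,0,0]'; python3 -m handwheel '[0,0,-0.2,0,0,0,0,0,-0.4,0,0,0]'
```

```text
time_s: 3.9
tcp_pos: [0.4625, 0.2528, 0.002]
eef_rot: [-179.9, 0.2, -94.5]
contact_force: [0.6, -0.3, 0.6]
gripper_width: 0.0523
time_s: 4.1
tcp_pos: [0.4624, 0.2527, -0.0023]
eef_rot: [-179.9, 0.1, -94.5]
contact_force: [0.2, 0.2, -0.4]
gripper_width: 0.0532
```

The TCP now reads below the bench without contact, so the reported height (or finger length) is off. Continuing down.

```bash
python3 -m handwheel '[0,0,-0.3,0,0,0,0,0,-0.6,0,0,0]'; python3 -m handwheel '[0,0,-0.2,0,0,0,0,0,-0.4,0,0,0]'; python3 - <<'E'
from h import *
c=viewer.capture("side")
crop(c,260,120,75,70,8,"pics/s7.png")
p=sensors.get_state()["tcp_pos"];print(p,(proj(c,[p])-[260,120])*8)
E
```

```text
time_s: 4.3
tcp_pos: [0.4624, 0.2527, -0.0086]
eef_rot: [-179.9, 0.1, -94.5]
contact_force: [-0.9, -0.8, 0.3]
gripper_width: 0.0526
time_s: 4.5
tcp_pos: [0.4623, 0.2526, -0.0129]
eef_rot: [-179.9, 0.1, -94.5]
contact_force: [-0.0, -0.4, -0.0]
gripper_width: 0.0534
[ 0.46221535  0.25251779 -0.01312135] [[312.60010982 496.59199015]]
```

View pics/s7.png

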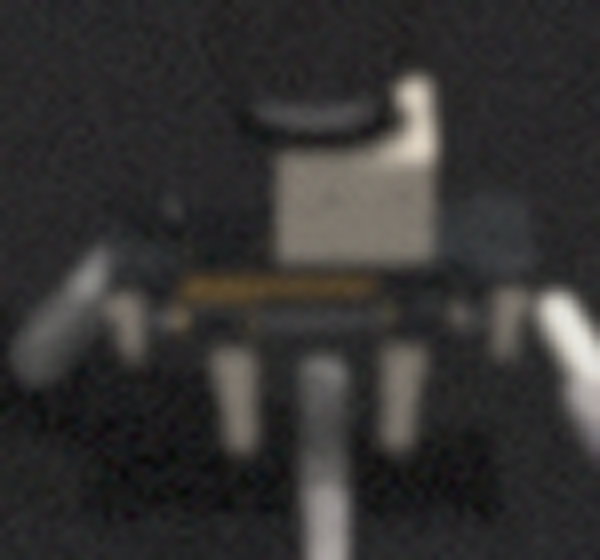

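```bash
python3 -m handwheel '[0.1,0,-0.3,0,0,0,0.15,0,-0.6,0,0,0]'; python3 -m handwheel '[0,0,-0.15,0,0,0,0,0,-0.3,0,0,0]'; python3 - <<'E'
from h import *
c=viewer.capture("side")
crop(c,260,120,75,70,8,"pics/s8.png")
E
```

```text
time_s: 4.75
tcp_pos: [0.4638, 0.2526, -0.0193]
eef_rot: [-179.9, 0.1, -94.5]
contact_force: [0.0, -0.6, 0.1]
gripper_width: 0.0533
time_s: 4.95
tcp_pos: [0.4638, 0.2525, -0.0226]
eef_rot: [-179.9, 0.1, -94.5]
contact_force: [-0.4, -0.5, 0.7]
gripper_width: 0.053
```

View pics/s8.png

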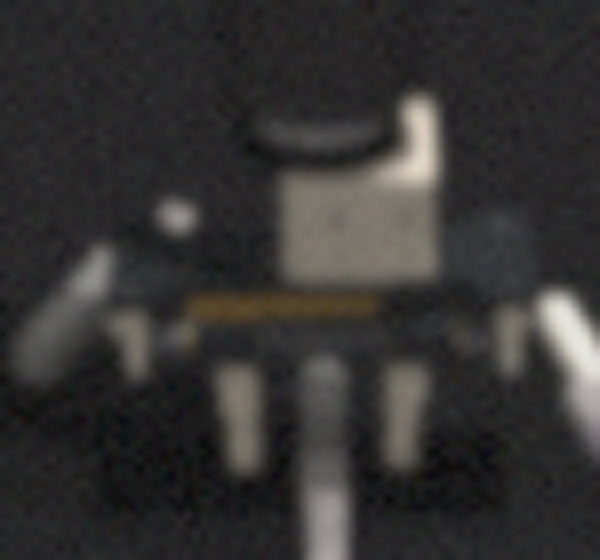

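```bash
python3 -m handwheel '[0,0,0,0,0,0,0,0,0,0,0,0,0,0,0,0,0,0,0,0,0,0,0,0,0,0,0,0,0,0,0,0,0,0,0,0,0,0,0,0,0,0]' 255 60;python3 -m handwheel '[0,0,0,0,0,0,0,0,0,0,0,0]'; python3 - <<'E'
from h import *
c=viewer.capture("side")
crop(c,260,120,75,70,8,"pics/s9.png")
E
```

```text
time_s: 5.7
tcp_pos: [0.4638, 0.2525, -0.0226]
eef_rot: [-179.9, 0.1, -94.5]
contact_force: [-0.5, 0.5, 1.0]
gripper_width: 0.0191
time_s: 5.9
tcp_pos: [0.4637, 0.2525, -0.0226]
eef_rot: [-179.9, 0.1, -94.5]
contact_force: [-0.9, 0.6, 0.8]
gripper_width: 0.0195
```

View pics/s9.png

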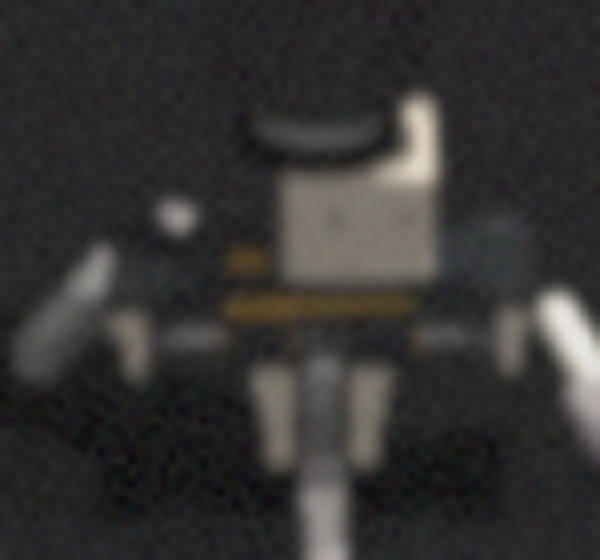

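Gripped at 19.5 mm. I'll lift it, turn it and go to a stand-off before the slot.

```bash
python3 -m handwheel '[0,0,2,0,0,0,0,0,4.5,0,0,0,0,0,7,0,0,0,3,-3,9,0,0,-0.08,6,-6,9,0,0,-0.15,9,-9,9,0,0,-0.183,11,-12,9,0,0,-0.183,11.9,-13.2,9,0,0,-0.183]'; python3 -m handwheel '[0,0,0,0,0,0,0,0,0,0,0,0]';python3 - <<'E'
from h import *
print(sensors.get_state()["tcp_pos"],sensors.get_state()["eef_rot"])
c=viewer.capture("side");crop(c,270,120,110,120,5,"pics/s10.png")
c=viewer.capture("top");crop(c,240,140,120,100,6,"pics/t10.png")
E
```

```text
time_s: 6.75
tcp_pos: [0.5837, 0.118, 0.0669]
eef_rot: [-180.0, 0.1, -105.1]
contact_force: [-0.1, -0.5, -1.5]
gripper_width: 0.0192
time_s: 6.95
tcp_pos: [0.5833, 0.1177, 0.0665]
eef_rot: [180.0, 0.0, -105.2]
contact_force: [-0.2, 0.0, -0.5]
gripper_width: 0.0192
[0.58327607 0.11773127 0.0664599 ] [ 1.79989933e+02  4.69828429e-02 -1.05193152e+02]
```

View pics/s10.png

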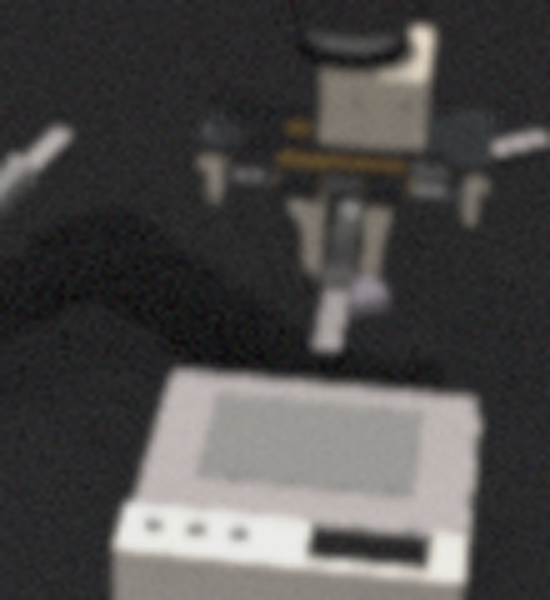

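View pics/t10.png

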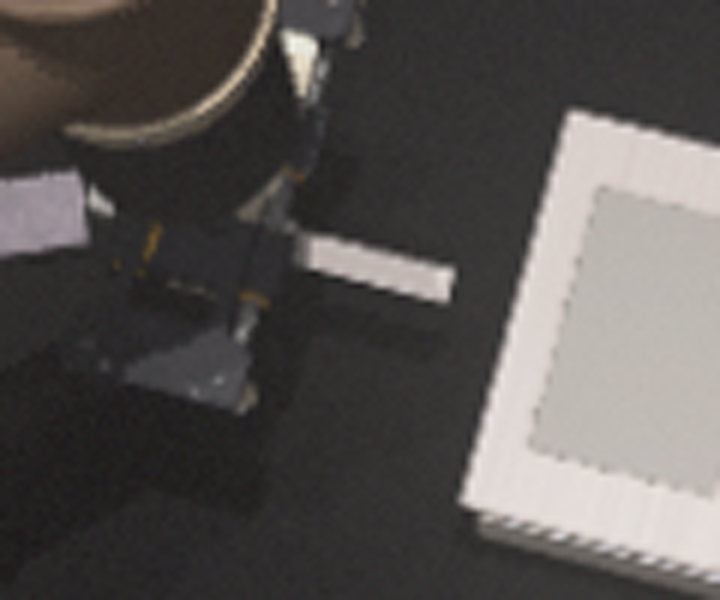

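The blade tip is at top crop (453,284) and side crop (327,350). I'll triangulate it together with the cover's front corners.

```bash
cat >> h.py <<'E'
def tri(a,b,pa,pb):
    o1,d1=ray(a,pa);o2,d2=ray(b,pb);d1/=np.linalg.norm(d1);d2/=np.linalg.norm(d2)
    t=np.linalg.lstsq(np.stack([d1,-d2],1),o2-o1,rcond=None)[0]
    x,y=o1+d1*t[0],o2+d2*t[1];return (x+y)/2,np.linalg.norm(x-y)*1e3
E
python3 - <<'E'
from h import *
a=viewer.capture("top");b=viewer.capture("side")
T=lambda u,v:(240+(u+.5)/6-.5,140+(v+.5)/6-.5)
S=lambda u,v:(270+(u+.5)/5-.5,120+(v+.5)/5-.5)
print("tip",tri(a,b,T(453,284),S(327,350)))
print("blade base",tri(a,b,T(306,251),S(335,288)))
t2=lambda u,v:(310+(u+.5)/6-.5,150+(v+.5)/6-.5)
print("far corner",tri(a,b,T(571,110),S(481,393)))
print("near corner",tri(a,b,T(461,507),S(174,369)))
print("console far",tri(a,b,t2(557,148),S(466,583)))
print("console near",tri(a,b,t2(462,560),S(115,547)))
print(sensors.get_state()["tcp_pos"])
E
```

```text
tip (array([0.55836686, 0.02105233, 0.09650538]), np.float64(1.0279312912863714))
blade base (array([0.57417147, 0.08946784, 0.10092143]), np.float64(2.3355515487805927))
far corner (array([ 0.64622425, -0.03483427,  0.09329004]), np.float64(6.462640632400885))
near corner (array([0.4561752 , 0.01736408, 0.09091387]), np.float64(4.323367311293362))
console far (array([ 0.59581935, -0.22481531,  0.09662613]), np.float64(4.962958407674091))
console near (array([ 0.40267014, -0.17341077,  0.09919179]), np.float64(4.092641637750005))
[0.58320747 0.11898899 0.06701468]
```

```bash
python3 -m handwheel '[0.2,-0.1,-1,0,0,-0.045,0.3,-0.1,-2.1,0,0,-0.045,0.3,-0.1,-2.1,0,0,-0.045,0.3,-0.1,-2.1,0,0,-0.045]';python3 - <<'E'
from h import *
for n in("side","top"):
    L=[viewer.capture(n) for _ in range(4)];c=L[0];c["img"]=np.mean([i["img"].astype(float) for i in L],0).astype(np.uint8)
    if n=="side":crop(c,310,140,60,60,10,"pics/s11.png")
    else: crop(c,280,150,60,60,10,"pics/t11.png")
print(sensors.get_state()["tcp_pos"])
E
```

```text
time_s: 7.55
tcp_pos: [0.5858, 0.1182, 0.0457]
eef_rot: [-180.0, 0.0, -107.5]
contact_force: [0.3, 0.5, -0.5]
gripper_width: 0.0193
[0.58634132 0.11799462 0.0462937 ]
```

View pics/s11.png

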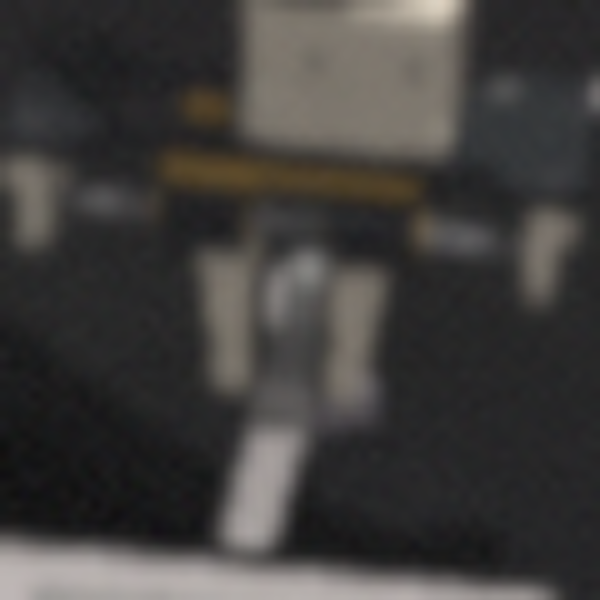

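View pics/t11.png

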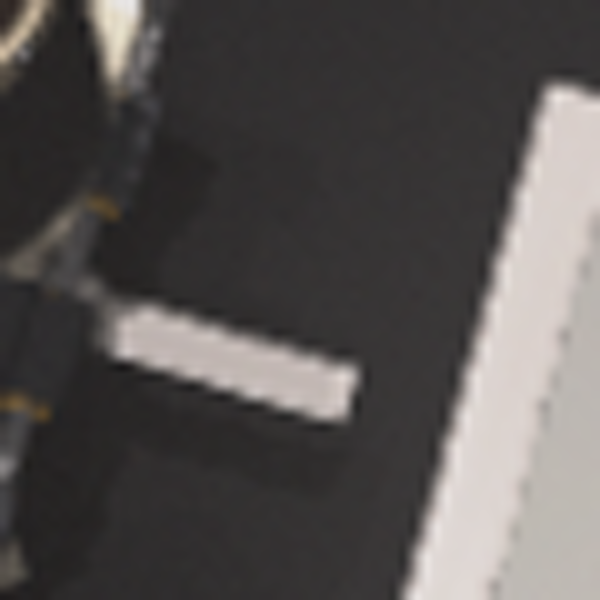

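```bash
python3 - <<'E'
from h import *
a=viewer.capture("top");b=viewer.capture("side")
T=lambda u,v:(280+(u+.5)/10-.5,150+(v+.5)/10-.5)
S=lambda u,v:(310+(u+.5)/10-.5,140+(v+.5)/10-.5)
print("tip",tri(a,b,T(350,393),S(247,545)))
print("base",tri(a,b,T(113,330),S(280,430)))
s=sensors.get_state();print(s["tcp_pos"],s["contact_force"],s["moment"])
# predicted tip pixel in side for tip z's (top-view ray)
for z in(.07,.074,.078,.082):
    X=atz(a,T(350,393),z);print(z,X,(proj(b,[X])[0]-[310,140]+.5)*10-.5)
E
```

```text
tip (array([0.55696369, 0.02316543, 0.07777163]), np.float64(0.9590076400823029))
base (array([0.57750086, 0.0908283 , 0.07814887]), np.float64(4.565521428952741))
[0.58627766 0.11795984 0.04615683] [-0.09369999  0.29878152 -1.01769715] [ 0.05891874 -0.02180118 -0.00772873]
0.07 [0.55819774 0.02344119 0.07      ] [248.27182616 564.23755387]
0.074 [0.55730995 0.02330634 0.074     ] [246.12476998 554.54659861]
0.078 [0.55642215 0.02317148 0.078     ] [243.97023689 544.82259995]
0.082 [0.55553436 0.02303662 0.082     ] [241.80819565 535.06542403]
```

The tip is at about z 80 mm after correcting for bias, level, 40 mm before the slot face and aligned to within 2 mm. I'll lower it 2.5 mm and feed in.

```bash
python3 -m handwheel '[0,0,-0.25,0,0,0,-0.4,-1.5,-0.25,0,0,0,-0.8,-3,-0.25,0,0,0,-0.93,-3.5,-0.25,0,0,0,-1.06,-4,-0.25,0,0,0,-1.2,-4.5,-0.25,0,0,0,-1.2,-4.5,-0.25,0,0,0]'
```

```text
time_s: 8.75
tcp_pos: [0.5742, 0.0724, 0.0438]
eef_rot: [-180.0, 0.1, -107.7]
contact_force: [-0.2, -0.6, -0.9]
gripper_width: 0.0192
```

```bash
python3 -m handwheel '[-0.13,-0.5,0,0,0,0,-0.26,-1,0,0,0,0,-0.4,-1.5,0,0,0,0,-0.53,-2,0,0,0,0,-0.6,-2.27,0,0,0,0,-0.6,-2.27,0,0,0,0]'; python3 - <<'E'
from h import *
c=viewer.capture("top");crop(c,280,140,100,90,7,"pics/t12.png")
c=viewer.capture("side");crop(c,290,130,90,90,7,"pics/s12.png")
E
```

```text
time_s: 9.35
tcp_pos: [0.568, 0.0493, 0.0438]
eef_rot: [-180.0, 0.1, -107.7]
contact_force: [0.5, -0.5, -0.6]
gripper_width: 0.0192
```

View pics/t12.png

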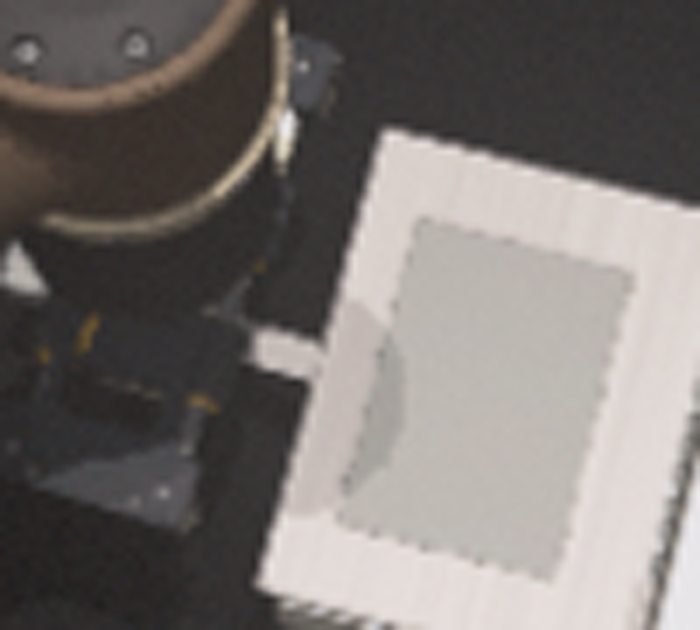

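View pics/s12.png

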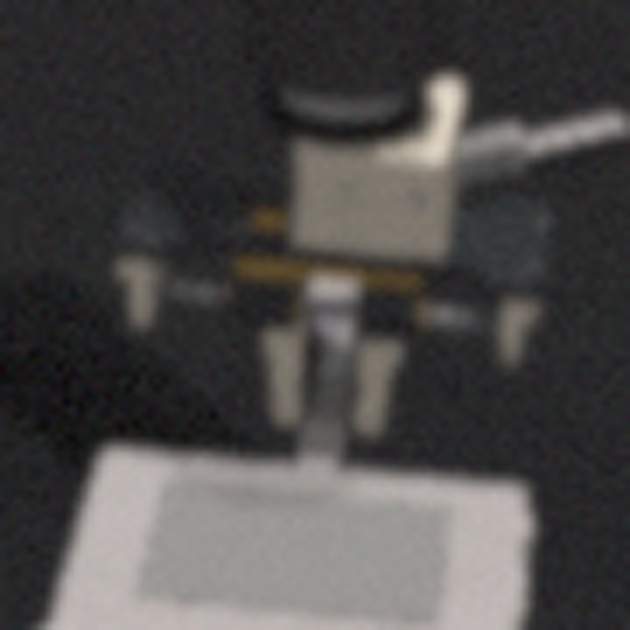

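Inserted about 30 mm with no contact. Now the lift along the arc, in stages.

```bash
python3 -m handwheel '[0,0,0.3,0,0,0,0,0,0.6,0,0,0,0,0,0.9,0,0,0,0,-0.05,1.2,0,0,0,-0.02,-0.08,1.6,0,0,0,-0.04,-0.12,2,0,0,0,-0.04,-0.16,2.5,0,0,0,-0.04,-0.16,2.5,0,0,0]'; python3 - <<'E'
from h import *
s=sensors.get_state();print(s["contact_force"],s["moment"],s["eef_rot"])
c=viewer.capture("top");crop(c,280,140,130,110,5,"pics/t13.png")
c=viewer.capture("side");crop(c,270,120,110,120,5,"pics/s13.png")
E
```

```text
time_s: 10.25
tcp_pos: [0.568, 0.048, 0.0696]
eef_rot: [-179.9, 0.1, -107.7]
contact_force: [-0.3, 0.3, -1.9]
gripper_width: 0.0193
[-0.31143632  0.30936155 -1.88814484] [ 0.55052015 -0.10819242 -0.03448859] [-1.79915109e+02  1.17983324e-01 -1.07670709e+02]
```

View pics/t13.png

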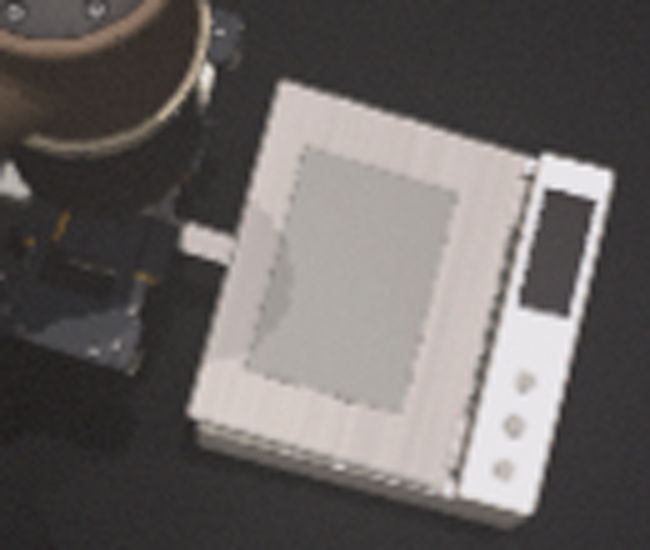

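View pics/s13.png

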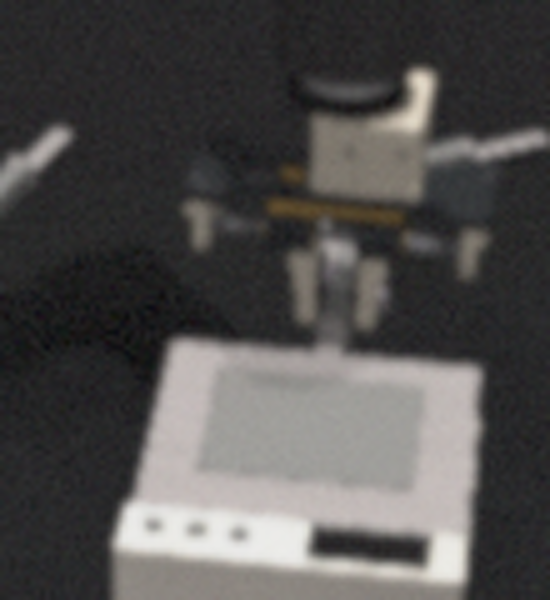

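The cover is riding on the blade: its front edge rose from row 393 to 366 in the crop, and a load moment has appeared. Continuing to about 30°.

```bash
python3 -m handwheel '[-0.03,-0.1,0.5,0,0,0,-0.06,-0.22,1,0,0,0,-0.09,-0.34,1.4,0,0,0,-0.13,-0.47,1.85,0,0,0,-0.18,-0.66,2.3,0,0,0,-0.23,-0.85,2.75,0,0,0,-0.28,-1.05,3.2,0,0,0,-0.34,-1.25,3.6,0,0,0]';  python3 - <<'E'
from h import *
s=sensors.get_state();print(s["contact_force"],s["moment"],s["eef_rot"])
c=viewer.capture("top");crop(c,280,140,130,110,5,"pics/t14.png")
c=viewer.capture("side");crop(c,270,120,110,120,5,"pics/s14.png")
E
```

```text
time_s: 11.15
tcp_pos: [0.5643, 0.0353, 0.1054]
eef_rot: [-179.9, 0.1, -107.7]
contact_force: [0.1, 1.1, -3.5]
gripper_width: 0.0194
[ 0.06783319  1.08512274 -3.48358808] [ 0.461283    0.02502291 -0.08310965] [-1.79938073e+02  1.16190677e-01 -1.07682187e+02]
```

View pics/t14.png

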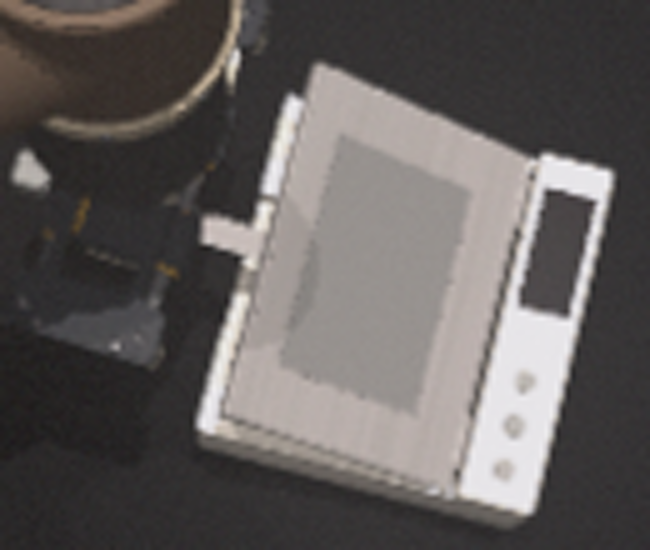

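View pics/s14.png

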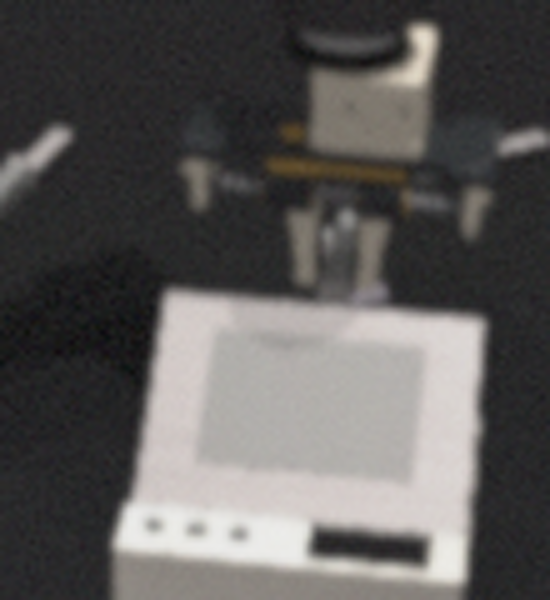

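```bash
cat > ang.py <<'E'
from h import *
from scipy.optimize import least_squares
th=np.radians(-105.14)
def P(t,b):  # top-surface front corner at angle t
    a=.045-.148*np.cos(t)+.008*np.sin(t); z=.0855+.148*np.sin(t)+.008*np.cos(t)
    return [.5212+np.cos(th)*a-np.sin(th)*b,-.1073+np.sin(th)*a+np.cos(th)*b,z]
px=lambda x0,y0,s,u,v:np.array([x0+(u+.5)/s-.5,y0+(v+.5)/s-.5])
shutT=[px(240,140,6,571,110),px(240,140,6,461,507)];shutS=[px(270,120,5,481,393),px(270,120,5,174,369)]
def est(T,S):
    a=viewer.capture("top");b=viewer.capture("side")
    for c,sh,ob,n in((a,shutT,T,"top"),(b,shutS,S,"side")):
        for i,w in((0,.098),(1,-.098)):
            g=lambda t:(proj(c,[P(t[0],w)])[0]-proj(c,[P(0,w)])[0])-(ob[i]-sh[i])
            s=least_squares(g,[.5]);print(n,i,np.degrees(s.x[0]).round(1),s.fun.round(2))
E
python3 - <<'E'
from ang import *
est([px(280,140,5,320,63),px(280,140,5,222,418)],[px(270,120,5,485,318),px(270,120,5,163,290)])
E
```

```text
top 0 29.5 [-0.01 -0.06]
top 1 29.0 [ 0.02 -0.42]
side 0 28.7 [0.55 0.05]
side 1 31.5 [ 0.75 -0.18]
```

About 29.5° in both views. The last stretch goes to about 40°.

```bash
python3 -m handwheel '[-0.06,-0.22,0.35,0,0,0,-0.12,-0.44,0.7,0,0,0,-0.18,-0.66,1.05,0,0,0,-0.25,-0.9,1.4,0,0,0,-0.31,-1.15,1.7,0,0,0,-0.31,-1.15,1.7,0,0,0,-0.31,-1.15,1.7,0,0,0]';  python3 - <<'E'
from h import *
s=sensors.get_state();print(s["contact_force"],s["moment"],s["eef_rot"])
c=viewer.capture("top");crop(c,280,140,130,110,5,"pics/t15.png")
c=viewer.capture("side");crop(c,270,110,110,120,5,"pics/s15.png")
E
```

```text
time_s: 12.05
tcp_pos: [0.5616, 0.024, 0.1222]
eef_rot: [-179.9, 0.2, -107.7]
contact_force: [-0.0, 1.1, -2.0]
gripper_width: 0.0193
[-0.03268067  1.07127345 -1.98190486] [ 0.71459978 -0.18162208 -0.02206242] [-1.79893898e+02  1.54226829e-01 -1.07696457e+02]
```

View pics/t15.png

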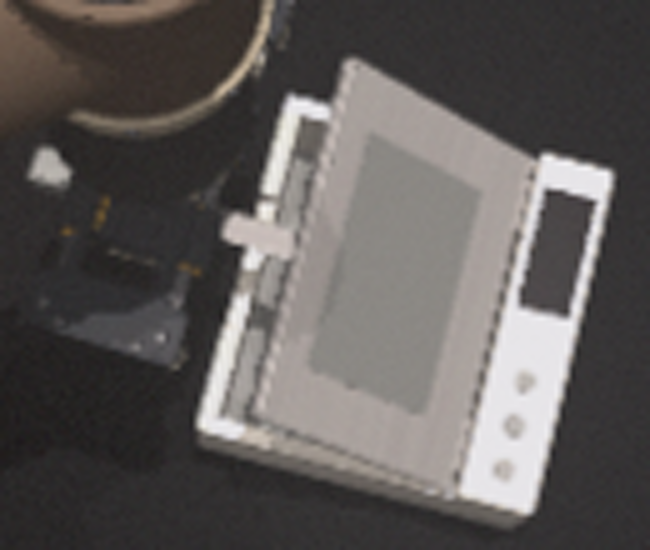

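View pics/s15.png

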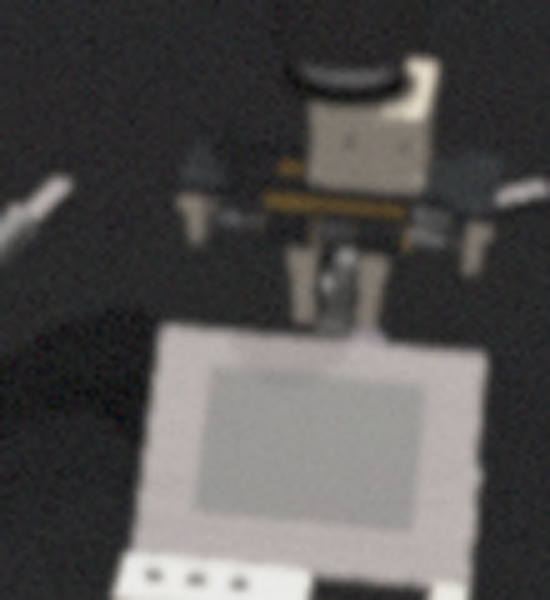

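```bash
python3 - <<'E'
from ang import *
est([px(280,140,5,350,58),px(280,140,5,258,420)],[px(270,110,5,486,351),px(270,110,5,160,325)])
s=sensors.get_state();print(s["time_s"],s["tcp_pos"],s["gripper_width"])
E
```

```text
top 0 39.3 [0.   0.02]
top 1 40.9 [ 0.02 -0.16]
side 0 40.0 [0.65 0.06]
side 1 42.4 [ 0.32 -0.17]
12.25 [0.56160348 0.02423318 0.12199824] 0.019286065831167105
```

All four corner estimates lie between 39 and 42°. I'll hold for a moment to check for creep, then look again.

```bash
python3 -m handwheel '[0,0,0,0,0,0,0,0,0,0,0,0,0,0,0,0,0,0,0,0,0,0,0,0,0,0,0,0,0,0,0,0,0,0,0,0,0,0,0,0,0,0,0,0,0,0,0,0]';  python3 - <<'E'
from h import *
s=sensors.get_state();print(s["contact_force"],s["tcp_pos"])
c=viewer.capture("top");crop(c,280,140,130,110,5,"pics/t16.png");cv2.imwrite("pics/full16.png",c["img"][:,:,::-1])
a=cv2.imread("pics/t15.png").astype(int);b=cv2.imread("pics/t16.png").astype(int);print(np.abs(a-b).mean(),(np.abs(a-b)>40).mean())
E
```

```text
time_s: 13.05
tcp_pos: [0.5616, 0.0242, 0.122]
eef_rot: [-179.9, 0.1, -107.7]
contact_force: [0.4, 1.5, -1.2]
gripper_width: 0.0192
[ 0.43506199  1.53231021 -1.17426603] [0.56159867 0.02420859 0.12200066]
1.5155850815850815 9.324009324009324e-07
```

View pics/full16.png

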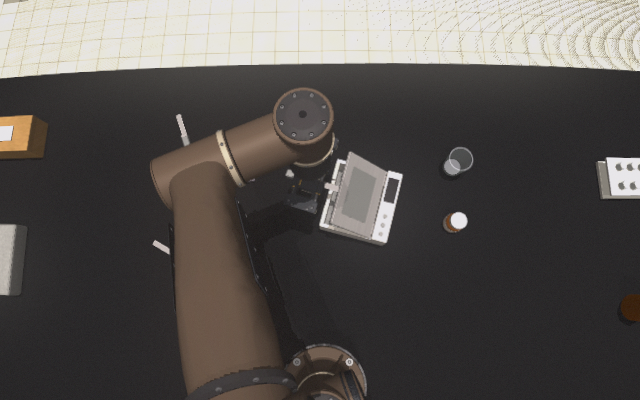

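The picture shows nothing moving: the cover is open on the blade at (335,187), and the jar (456,222) and beaker (458,160) are where they started. Handing in.

```bash
python3 -c "
from plant import r
print(r.close_job())"
```

```text
the job is handed in; nothing more can be done
None
```

The cover is open at about 40° and resting on the opener's blade, with the opener still in the gripper. I handed the job in at about 13 s of the 45 s allowed.

- **What I did:** I picked up the opener farthest to the robot's right and slid its blade about 30 mm into the slot. No contact showed in the force readings on the way in. I then lifted the cover along its arc.
- **Cover angle:** The last check from the front corners gave 39.3° and 40.9° in the top view, and 40.0° and 42.4° in the side view. Over the following 0.8 s hold, the pose and the top picture did not change.
- **Grip and clearance:** The gripper opening stayed at 19.2 mm on the 20 mm handle. By calculation the blade is well above the housing walls. The lowest part of the tool was not visible for a direct check.
- **Bystanders:** In the final top picture the jar and beaker had not moved. The arm hid the brush there. It was last seen unmoved while I was grasping the opener.

**Disagreements:**
- The first grasp closed on nothing, because the real fingertips were about 27 mm higher than the reported TCP height. I opened the gripper and went lower in small steps until it gripped.
- The side camera disagreed with the top camera by about 2 pixels. I corrected for this using the incubator's known dimensions.

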